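# Sort the swapped filter parts, then hold the canister lid at half twist

### The job

Finish the filter change: put the spent cartridge in the round tub and the hose connector in the square tray. Then set the bayonet lid on the canister with its grip bar in line with the two notches, twist it clockwise (seen from above) to half way, where the bar points at the two small ridges on the rim, and keep holding it there against its spring: finish still gripping the lid, without ever turning it on to the catch that clicks. Leave the other things on the bench where they stand.

Things in the scene. Friction and masses are not known exactly. Their poses are not given: they have to be found in the camera images.
- canister: Filter canister: fixed upright blue bowl, 120 mm outside diameter on a 138 mm foot, open rim 110 mm above the bench. Origin: centre of its underside, z up. A grey lip inside the rim (6 mm thick, bore 76 mm) has two entry notches 22 mm wide, reaching out to 94 mm diameter, on its own +x and -x sides. A lid turned under the lip cannot lift out; it turns only clockwise from above (negative yaw).
- canister_mouth (a point): Centre of the canister's open rim, 110 mm above its origin, same axes. The lid's half way is 35 degrees clockwise of the notches, the lock click 70 degrees.
- half_ridge (a point): One of the two half-way ridges (6 mm wide, 5 mm high, pale) on the canister's rim, 56.5 mm from its axis, 35 degrees clockwise of the +x notch; the other is opposite.
- lid: Loose black bayonet lid, about 150 g, right way up. Origin: centre of its underside, z up, x along the grip bar. Plug 71 mm diameter, 16 mm high, bevelled foot; flange 104 mm diameter, 16 to 24 mm up; two lugs at +x and -x under the bar's ends, out to 88 mm diameter, 14 mm wide, 2 to 8 mm up. Same after a half turn. Seated, the flange rests on the rim, origin 16 mm below the rim.
- lid_bar (a point): On the lid's straight grip bar, 46 mm above the lid's origin, same axes. The bar is 84 mm long (x), 12 mm wide (y), and stands from 24 to 56 mm above the lid's origin.
- follower (a joint): Spring follower in the canister, rad. 0 at rest; the lid's lugs push it clockwise once the lid has turned about 6.5 degrees past the notches, so it reads about 0.5 with the lid half way (35 degrees). It pushes the lid back with 0.06 N m at rest, 0.12 N m half way (0.12 N m per rad), enough to turn a released lid back.
- catch (a joint): Spring catch pin in the canister wall, m. 0 at rest; a lid lug begins to push it outward at about 60 degrees of twist and passes it (the click) by about 4 mm of travel near 70 degrees. It must stay under 1 mm.
- cartridge: Loose spent filter cartridge, pale ribbed plain cylinder standing on end, 39 mm diameter over its end rims, 36 mm solid body, 70 mm tall, 70 g. Origin: centre of its lower end, z along it.
- cartridge_mid (a point): Middle of the cartridge, 35 mm above its origin.
- connector: Loose brass hose connector standing on end, 58 mm tall, 110 g: round foot 26 mm diameter and 12 mm high, hexagon 28 mm across flats from 12 to 28 mm, round spigot 16 mm diameter from 28 to 58 mm. Origin: centre of its lower end, z along it.
- connector_mid (a point): Middle of the connector, 27 mm above its origin.
- tub: Round open tub, fixed, 150 mm diameter at the rim, 136 mm at the foot, 55 mm high, wall 4 mm, floor 5 mm. Origin: centre of its underside.
- tray: Square open tray, fixed, 140 x 140 mm, 50 mm high, wall 4 mm, floor about 4 mm. Origin: centre of its underside.
- sample_bottle_a: Bystander: white sample bottle, 46 mm diameter, 85 mm tall. Origin: centre of its underside.
- sample_bottle_b: Bystander: white sample bottle, 52 mm diameter, 95 mm tall. Origin: centre of its underside.
- wash_bottle: Bystander: white wash bottle with bent spout, 62 mm diameter, 200 mm tall. Origin: centre of its underside.
- jug: Bystander: clear jug with a handle, 100 mm diameter, 130 mm tall. Origin: centre of its underside.
- meter: Bystander: black hand-held meter lying flat, 150 x 65 x 28 mm. Origin: centre of its underside.
- tape_roll: Bystander: small flat disc (tape roll), 48 mm diameter, 16 mm high. Origin: centre of its underside.

How it is judged (in metres and radians):
On the way, in this order (a step that is already met when the one before it is completed fails the run):
1. the spent cartridge is in the tub and the connector in the tray, both let go (horizontal distance between cartridge_mid and tub below 0.072 m and height (world z) of cartridge_mid below 0.055 m and horizontal distance between connector_mid and tray below 0.085 m and height (world z) of connector_mid below 0.045 m and contact force between the fingers and cartridge below 0.2 N and contact force between the fingers and connector below 0.2 N), for 0.2 s.
2. the lid is seated in the canister, flange on the rim (horizontal distance between lid and canister below 0.006 m and z of lid in the frame of canister_mouth below -0.0125 m and angle between lid's own z axis and vertical below 0.08 rad), for 0.1 s.
At the end, for the whole second after the job is handed in: Cartridge in the tub and connector in the tray, let go. Lid seated flat (6 mm off axis at most, flange within 3.5 mm of the rim, tilt under 0.08 rad), bar 25 to 45 degrees clockwise of the notches, catch not pushed, lid still, fingers gripping it (over 1 N) (all of step 1 and all of step 2 and angle between the x axis of lid and the x axis of canister, either way round between 0.436 and 0.785 rad and contact force between the fingers and lid above 1 N and value of joint follower above 0.25 rad and value of joint catch below 0.001 m and angular speed of lid below 0.15 rad/s); the arm keeps its last pose, push and grip.
It fails at once if the lid was turned on to the click (catch pushed over 1 mm) (value of joint catch above 0.001 m).
It fails at once if a bystander was moved more than 30 mm or knocked over (distance of any of sample_bottle_a, sample_bottle_b, wash_bottle, jug, meter, tape_roll from where it was at the start of the episode above 0.03 m or angle between any of sample_bottle_a, sample_bottle_b, wash_bottle, jug, meter, tape_roll's own z axis and vertical above 0.5 rad).
It also fails if it takes over 70 s, if anything falls off the work surface, if the arm or the gripper's body presses on something with over 40 N, if the wrist force passes 120 N, or if a joint passes its speed limit or range.

### The arm

A 7-joint arm with a two-finger parallel gripper is mounted at the origin on the work surface. World frame = base frame: x ahead of the robot, y to its left, z up, the work surface at z = 0. Lengths are in mm, angles in rad, forces in N, time in s.
With the tool pointing down it reaches from about 400 to 875 mm from the base axis. Payload 4.4 kg.
Tool frame: the origin (TCP) lies at the very end of the fingers, on their centre line; the grasp point (between the pads) lies 19 mm behind it; z points along the fingers, x is the direction in which the jaws open and shut, and the axes are right-handed (so a half turn about z gives the same grasp; the last joint's range is limited). The gripper opens to 85 mm and grips with 20 to 120 N. Pads are 22 mm wide; open, the fingers measure 114 mm over their backs; the gripper's body (76 mm by 85 mm) begins 54 mm behind the grasp point. The pads swing forward as they close: fully open they stand 13 mm farther back than shut.
Start: joints at [-1.278, 0.628, 0.038, 1.517, -0.027, 0.996, -0.02], TCP at [228.225, 608.63, 231.313] pointing down, gripper open.
Joint ranges: [-3.06, 3.06], [-0.37, 2.12], [-1.25, 1.32], [0.18, 2.47], [-1.1, 4.24], [0.23, 1.98], [-2.94, 2.94]. Speed limits (rad/s): [2.57, 2.57, 3.14, 3.14, 3.14, 3.14, 3.14].

### API

Orientations are given as [roll, pitch, yaw] about the fixed x, y, z axes, in that order (R = Rz(yaw) Ry(pitch) Rx(roll)).
In Python, from cell import ctrl, get_image, job, models gives the robot as it stands.
- The arm moves only by the tool move_arm, never from a script. Its argument "moves" is a list that holds one entry, the list of rows, each a list of 6 numbers: the shift along the tool's x, y, z in m, then the turn, a rotation vector about the tool's x, y, z in rad. A call has 1 to 20 rows; each row is the pose to reach, as a shift and turn from the pose commanded when the call began, along the tool's axes at that moment; what a row does not reach only later rows make up. A row lasts 1/8 s, in which the tool goes at most 62.5 mm and 10.7 degrees, less where a joint would pass 70% of its speed; a pose out of reach is approached as far as the arm can. A call with a gripper value outside its range is refused whole. "jaw" is the opening, from 0 (shut) to 1 (fully open), set as the call begins (left out, the last holds). The fingers move at their own pace and stop on an object; the grip force is fixed at half the most. Time passes only in rows, so rows that repeat a pose let the fingers close. It gives the time, the measured TCP pose, the force and the opening at its end, in the units of the state.
- ctrl.read_state(): the state, without advancing time (a new reading comes with each control period).
- get_image(name): name is "scene" or "top"; returns a dict with "color" (480x640x3 uint8, blue, green, red), "fov_y" (degrees; the focal length in pixels is half the picture's height over the tangent of half this angle, whatever the lens; pixels are square), "cx", "cy" (the principal point, pixels), "origin" and "orientation" of the camera in the world. Camera axes: x right, y up, looking along -z (the intrinsics and any distortion apply to the point x, -y, -z); pixel columns grow to the right and rows downward; lengths in mm; the calibration is good to about 2 mm. A picture is of the moment at which its call begins. There is no depth.
- job.finish_job(): hands the job in, once; it reports no verdict.
Trained networks look in the newest picture that a camera, given by its name, has taken for a name from the list of things; names that differ only in an ending like _2 or _b are one class to them, and where a whole thing is asked for, a point or a joint stands for the part that bears it (a point fixed in the world has none). Each returns a list of dicts, best first, with "score" (0 to 1); they miss things now and then, are a little off and sometimes report something else, mostly with a low value. They report only what shows in the picture. A call takes as long as a camera call.
- models.cut_out(camera, thing): "pixels" (480x640 bool, what is visible of it) and "uv" ([column, row] in pixels, amid what is visible of it).
- models.place_of(camera, thing): "uv" ([column, row] in pixels: a listed point, or the origin of a listed thing).
The state is a dict: "clock": time; "qpos": joint angles; "qd": joint speeds; "tau": joint torques, N m; "eef_pos": TCP position; "tool_rot": TCP orientation; "force": force on the tool from outside, world axes, zero at the start; "torque": the same for the moment, N m; "width": finger opening in mm.
Only numpy, scipy, OpenCV 4.12 (cv2) and the standard library are available. Lean on these libraries where they do the work, as an engineer would, in place of code of your own. Each camera call takes 0.05 s, during which the arm holds its last target.

## Working session

There is one attempt and no reset: what is moved stays moved. The work goes in short steps, Python scripts to look and compute and a tool call to move; the robot and the scene stay as the last step left them, time stands still between calls to the robot, and variables do not carry over. Pictures are saved under pics/ and viewed, and the job is handed in when it is done.

Besides the shell and the picture viewer there is one more tool, called after "Call:" as name([rows], argument=value, ...), one row to a line, values as JSON. move_arm: Moves the arm, as the interface text tells. Its arguments: {"type":"object","properties":{"moves":{"type":"array","items":{"type":"array","items":{"type":"array","items":{"type":"number"}}}},"jaw":{"type":"number"}},"required":["moves"]}

```bash
ls; mkdir -p pics; python3 - <<'E'
from cell import ctrl,get_image,models
import cv2
s=ctrl.read_state(); print(s)
for n in ("scene","top"):
    d=get_image(n); cv2.imwrite(f"pics/{n}0.png",d["color"]); print({k:v for k,v in d.items() if k!="color"})
    for t in ["canister","canister_mouth","half_ridge","lid","lid_bar","cartridge","cartridge_mid","connector","connector_mid","tub","tray","sample_bottle_a","wash_bottle","jug","meter","tape_roll"]:
        print(n,t,[(round(r["score"],2),[round(float(x),1) for x in r["uv"]]) for r in models.place_of(n,t)][:3])
E
```

```text
pics
{'clock': 0.0, 'qpos': array([-1.2777907 ,  0.62933811,  0.0384116 ,  1.51835535, -0.02699003,
        0.99628856, -0.01999908]), 'qd': array([-7.69398856e-04,  2.64388373e-04, -4.54792836e-05, -6.83926624e-04,
       -3.01591955e-04,  1.19425970e-03,  7.26945648e-05]), 'tau': array([ 1.04537536e-03, -5.63392889e+01,  1.22661140e+00, -1.93440843e+01,
        1.11022271e-02,  1.04086709e-02, -2.20144607e-06]), 'eef_pos': array([227.99432708, 608.04624795, 230.39776721]), 'tool_rot': array([3.14157814e+00, 1.87223535e-03, 1.21202188e+00]), 'force': array([0.81796621, 0.51119754, 0.29404285]), 'torque': array([ 0.0046632 , -0.03471523, -0.02552435]), 'width': 85.28096276099124}
{'fov_y': 50.23199887228889, 'cx': 315.96893571427665, 'cy': 243.507123654535, 'origin': array([830.13809203, 503.16282605, 954.69191819]), 'orientation': array([6.02654555e-01, 1.77333153e-03, 2.65568993e+00])}
scene canister [(0.94, [366.8, 317.2]), (0.73, [367.4, 216.3])]
scene canister_mouth [(0.94, [370.7, 292.2])]
scene half_ridge [(0.95, [345.5, 275.2])]
scene lid [(0.97, [364.0, 229.2])]
scene lid_ba
[... 885 characters left out ...]
.62, [372.8, 187.1])]
top half_ridge []
top lid [(0.86, [338.5, 307.1]), (0.25, [378.4, 238.6])]
top lid_bar [(0.79, [338.0, 306.1]), (0.31, [377.9, 188.5])]
top cartridge [(0.74, [397.1, 286.8])]
top cartridge_mid [(0.84, [402.5, 291.3]), (0.29, [375.6, 235.5])]
top connector [(0.68, [377.9, 236.5]), (0.38, [341.0, 305.0])]
top connector_mid [(0.52, [374.2, 237.7])]
top tub [(0.84, [461.2, 278.4])]
top tray [(0.69, [147.5, 285.6])]
top sample_bottle_a [(0.81, [322.8, 219.7]), (0.55, [373.4, 189.3])]
top wash_bottle [(0.74, [159.6, 201.9])]
top jug [(0.76, [223.8, 175.6]), (0.73, [375.4, 232.9])]
top meter [(0.94, [427.8, 200.4]), (0.7, [376.1, 235.6])]
top tape_roll [(0.56, [220.2, 312.3])]
```

View pics/scene0.png

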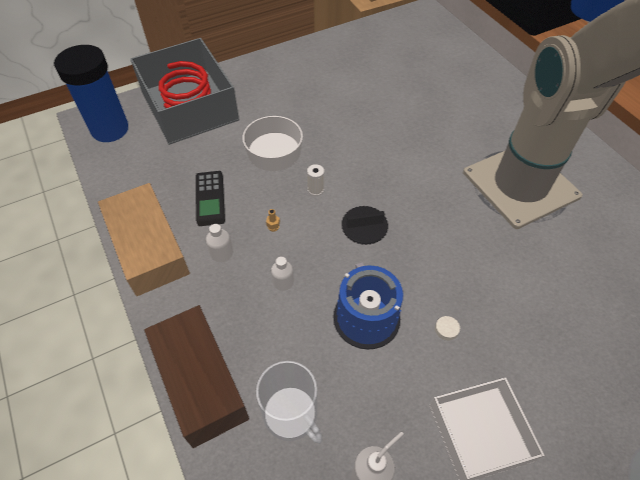

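View pics/top0.png

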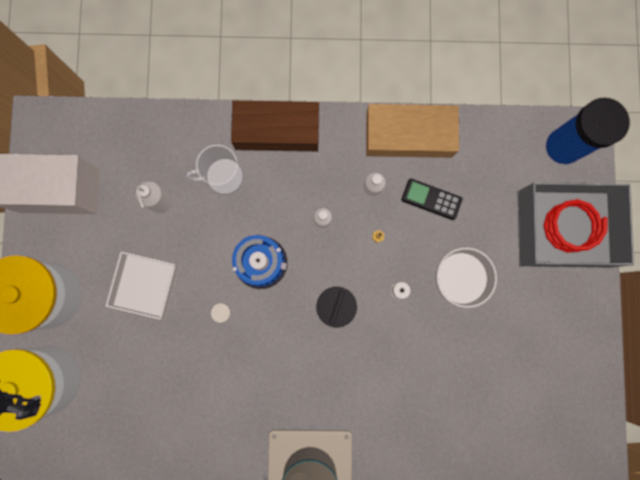

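The top picture shows the tub at (466,278), cartridge (401,290), connector (378,236), lid (337,307) with the bar tilted slightly, canister (259,261), tray (141,285) and tape roll (220,313). In the scene picture, the canister's notches and pale ridges are visible at about (347,275) and (396,307).

```bash
cat > h.py <<'E'
import numpy as np, cv2
from scipy.spatial.transform import Rotation as R
from cell import ctrl,get_image,models,job
def cam(d):
    f=240/np.tan(np.radians(d["fov_y"])/2)
    return f,d["cx"],d["cy"],np.array(d["origin"]),R.from_euler("xyz",d["orientation"]).as_matrix()
def proj(c,p):
    f,cx,cy,o,M=c; q=(np.asarray(p,float)-o)@M
    return np.stack([cx+f*q[...,0]/-q[...,2], cy-f*q[...,1]/-q[...,2]],-1)
def plane(c,uv,z):
    f,cx,cy,o,M=c; uv=np.asarray(uv,float)
    q=np.stack([(uv[...,0]-cx)/f,-(uv[...,1]-cy)/f,-np.ones_like(uv[...,0])],-1)@M.T
    return o+q*((z-o[2])/q[...,2])[...,None]
E
python3 - <<'E'
from h import *
C={n:cam(get_image(n)) for n in("scene","top")}
Z=dict(canister=0,canister_mouth=110,half_ridge=112,lid=0,lid_bar=46,cartridge=0,cartridge_mid=35,connector=0,connector_mid=27,tub=0,tray=0,sample_bottle_a=0,wash_bottle=0,jug=0,meter=0,tape_roll=0)
for t,z in Z.items():
    for n in C:
        for r in models.place_of(n,t)[:3]:
            if r["score"]>.5: print(t,n,round(r["score"],2),plane(C[n],r["uv"],z).round(0)[:2])
E
python3 - <<'E'
import cv2
a=cv2.imread('pics/top0.png'); 
b=cv2.resize(a[220:340,220:380],None,fx=5,fy=5,interpolation=cv2.INTER_CUBIC); cv2.imwrite('pics/topz.png',b)
a=cv2.imread('pics/scene0.png'); 
b=cv2.resize(a[190:350,310:450],None,fx=3.75,fy=3.75,interpolation=cv2.INTER_CUBIC)[:,:]; cv2.imwrite('pics/scz.png',b)
E
```

```text
canister scene 0.61 [517. 133.]
canister top 0.58 [518. 140.]
canister_mouth scene 0.87 [522. 138.]
canister_mouth top 0.8 [520. 134.]
half_ridge scene 0.75 [536.  79.]
half_ridge top 0.66 [552.  81.]
half_ridge top 0.51 [395. 214.]
lid scene 0.56 [409. -63.]
lid top 0.6 [409. -64.]
lid_bar scene 0.71 [409. -52.]
lid_bar scene 0.59 [430. -39.]
lid_bar top 0.79 [415. -68.]
cartridge scene 0.61 [ 455. -222.]
cartridge top 0.63 [ 450. -218.]
cartridge_mid scene 0.77 [ 456. -211.]
cartridge_mid scene 0.56 [ 497. -350.]
cartridge_mid top 0.76 [ 447. -214.]
cartridge_mid top 0.63 [521. 144.]
connector scene 0.6 [ 591. -169.]
connector top 0.74 [ 597. -167.]
tub scene 0.97 [ 484. -390.]
tub top 0.81 [ 478. -387.]
tray scene 0.57 [460. 427.]
tray top 0.67 [459. 424.]
sample_bottle_a scene 0.78 [ 734. -148.]
sample_bottle_a top 0.69 [ 721. -157.]
sample_bottle_a top 0.68 [634. -25.]
sample_bottle_a top 0.67 [457. 425.]
wash_bottle top 0.86 [670. 405.]
wash_bottle top 0.73 [ 452. -226.]
jug scene 0.88 [742. 229.]
jug top 0.67 [745. 225.]
meter scene 0.57 [ 689. -308.]
meter top 0.74 [562.  98.]
meter top 0.62 [ 688. -298.]
tape_roll scene 0.78 [393. 235.]
tape_roll scene 0.63 [ 584. -182.]
tape_roll top 0.81 [397. 228.]
```

View pics/topz.png

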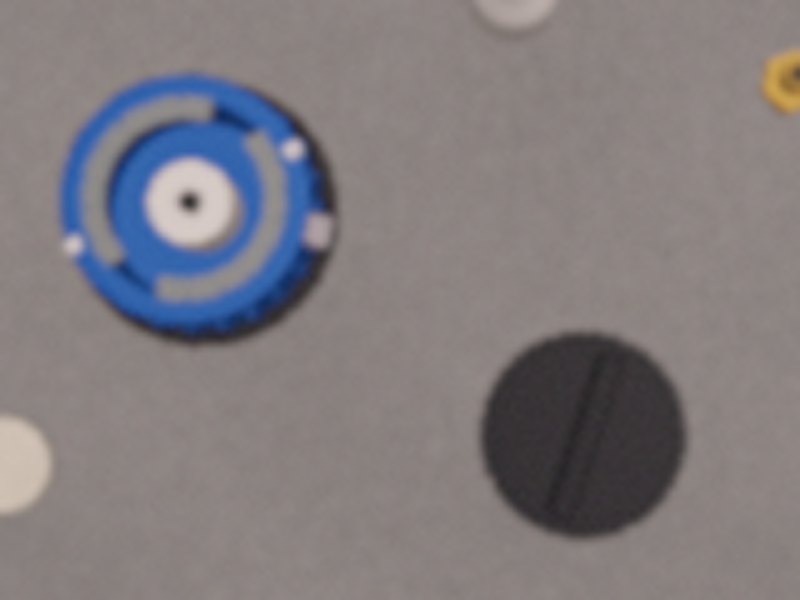

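View pics/scz.png

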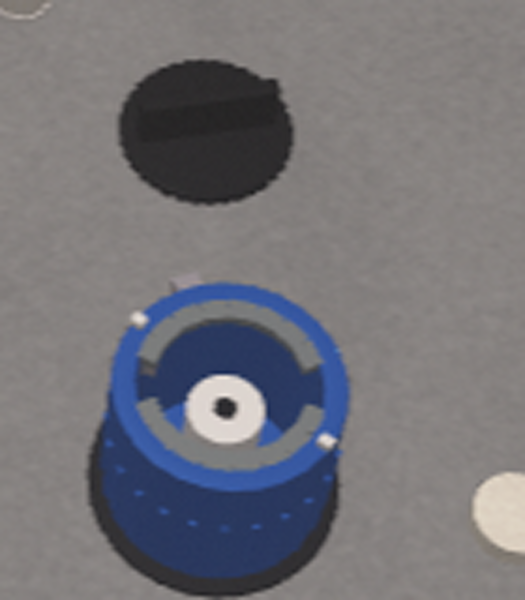

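```bash
cat > m.py <<'E'
from h import *
from scipy.optimize import minimize
C={};I={}
for n in("scene","top"):
    d=get_image(n); C[n]=cam(d); I[n]=d["color"]
# ridges
def blob(img,p,r=4):
    x,y=[int(round(v)) for v in p]; w=img[y-r:y+r+1,x-r:x+r+1].astype(float).min(2)
    # "white" -> red channel contrast vs blue rim
    w=img[y-r:y+r+1,x-r:x+r+1].astype(float)[...,2]; w=np.clip(w-150,0,None)
    yy,xx=np.mgrid[y-r:y+r+1,x-r:x+r+1]; return np.array([(w*xx).sum(),(w*yy).sum()])/w.sum()
G={"top":[(292/5+220-.4,149/5+220-.4),(73/5+220-.4,244/5+220-.4)],"scene":[(139/3.75+310,320/3.75+190),(327/3.75+310,440/3.75+190)]}
for n in G:
    b=[blob(I[n],p) for p in G[n]]; P=plane(C[n],np.array(b),113)
    dv=P[0]-P[1]; print(n,"ridges",np.round(b,1).tolist(),P[:,:2].round(1).tolist(),"mid",P.mean(0)[:2].round(1),"sep",np.linalg.norm(dv).round(1),"ang",np.degrees(np.arctan2(dv[1],dv[0])).round(1))
# blue canister mask/ lid mask by silhouettes
th=np.linspace(0,2*np.pi,80,endpoint=False); circ=np.c_[np.cos(th),np.sin(th)]
def ring(x,y,r,z): return np.c_[circ*r+[x,y],np.full(80,z)]
def sil(c,parts,S=8):
    im=np.zeros((480,640),np.uint8)
    for p in parts:
        h=cv2.convexHull(np.round((proj(c,p))*16).astype(np.int32)); cv2.fillConvexPoly(im,h,255,cv2.LINE_8,4)
    return im>0
def lidparts(x,y,a):
    c,s=np.cos(a),np.sin(a); b=np.array([[u,v,z] for u in(-42,42) for v in(-6,6) for z in(24,56)],float)
    b[:,:2]=b[:,:2]@np.array([[c,s],[-s,c]])+[x,y]
    return [np.r_[ring(x,y,52,16),ring(x,y,52,24)],np.r_[ring(x,y,35.5,0),ring(x,y,35.5,16)],b]
def fit(n,mask,parts,x0):
    def cost(p): return np.logical_xor(sil(C[n],parts(*p)),mask).sum()
    r=minimize(cost,x0,method="Nelder-Mead",options=dict(initial_simplex=np.array([x0]+[np.array(x0)+np.eye(len(x0))[i]*(8 if i<2 else .2) for i in range(len(x0))]),xatol=.05,fatol=.5))
    return r.x.round(2),r.fun,mask.sum()
if __name__=="__main__":
  for n in C:
    for t,parts,x0 in [("lid",lidparts,[409,-63,-.3]),
      ("cartridge",lambda x,y:[np.r_[ring(x,y,19.5,0),ring(x,y,19.5,70)]],[453,-218]),
      ("connector",lambda x,y:[np.r_[ring(x,y,13,0),ring(x,y,14.5,12),ring(x,y,14.5,28)],np.r_[ring(x,y,8,28),ring(x,y,8,58)]],[594,-168]),
      ("canister",lambda x,y:[np.r_[ring(x,y,60,0),ring(x,y,60,110)],np.r_[ring(x,y,69,0),ring(x,y,69,6)]],[520,136]),
      ("tub",lambda x,y:[np.r_[ring(x,y,68,0),ring(x,y,75,55)]],[482,-388]),
      ]:
        for r in models.cut_out(n,t)[:2]:
            m=r["pixels"]; x=fit(n,m,parts,x0)
            print(n,t,round(r["score"],2),x, "uv",np.round(r["uv"],1))
E
python3 m.py
```

```text
top ridges [[278.0, 249.4], [233.9, 268.7]] [[544.5, 83.3], [497.2, 187.0]] mid [520.8 135.1] sep 114.0 ang -65.5
scene ridges [[346.5, 274.4], [396.7, 306.9]] [[542.8, 81.2], [496.0, 185.0]] mid [519.4 133.1] sep 113.8 ang -65.7
scene lid 0.58 (array([407.72, -63.51,  -0.61]), np.float64(88.0), np.int64(1396)) uv [361.9 225.2]
scene cartridge 0.66 (array([ 451.72, -221.64]), np.float64(32.0), np.int64(481)) uv [315.9 180.4]
scene cartridge 0.16 (array([ 446.81, -210.7 ]), np.float64(5188.0), np.int64(4674)) uv [366.6 306.7]
scene connector 0.54 (array([ 592.88, -166.03]), np.float64(20.0), np.int64(256)) uv [269.5 218.6]
scene connector 0.33 (array([ 594.16, -168.2 ]), np.float64(5010.0), np.int64(4760)) uv [368.6 307.4]
scene canister 0.74 (array([520.3 , 133.69]), np.float64(172.0), np.int64(4709)) uv [369.2 307.4]
scene tub 0.61 (array([ 486.63, -383.69]), np.float64(142.0), np.int64(2621)) uv [274.  144.2]
scene tub 0.31 (array([  111.31, -1092.81]), np.float64(4708.0), np.int64(4708)) uv [368.1 307.2]
top lid 0.75 (array([ 4.105e+02, -6.179e+01, -3.100e-01]), np.float64(98.0), np.int64(1299)) uv [337.9 305.1]
top cartridge 0.51 (array([ 452.72, -220.26]), np.float64(32.0), np.int64(252)) uv [403.2 289.9]
top cartridge 0.3 (array([ 456.98, -208.22]), np.float64(1591.0), np.int64(1315)) uv [338.4 304.5]
top connector 0.46 (array([ 590.96, -166.36]), np.float64(12.0), np.int64(121)) uv [378.  235.5]
top canister 0.71 (array([521.88, 133.5 ]), np.float64(170.0), np.int64(2312)) uv [260.1 266.1]
top tub 0.74 (array([ 486.73, -384.89]), np.float64(92.0), np.int64(2900)) uv [466.1 278. ]
```

```bash
python3 - <<'E'
from m import *
a=[]
for n,(x,y,w) in {"top":(312,282,52),"scene":(336,200,60)}.items():
    g=I[n][y:y+w,x:x+w].astype(float).mean(2); g=np.clip((g-25)*6,0,255).astype(np.uint8)
    b=cv2.cvtColor(cv2.resize(g,(400,400),interpolation=cv2.INTER_CUBIC),cv2.COLOR_GRAY2BGR)
    # overlay predicted bar
    for (px,py,ang,col) in [(409.3,-62.6,-.33,(0,255,0))]:
        c,s=np.cos(ang),np.sin(ang)
        def W(u,v,z): return [px+c*u-s*v,py+s*u+c*v,z]
        for z in (24,56):
            P=proj(C[n],np.array([W(u,v,z) for u,v in [(-42,-6),(42,-6),(42,6),(-42,6)]]))
            q=((P-[x,y]+.5)*400/w*16).astype(np.int32); cv2.polylines(b,[q],True,col if z==56 else (0,0,255),1,cv2.LINE_AA,4)
    a.append(b)
cv2.imwrite("pics/lid1.png",np.hstack(a))
E
```

```text
top ridges [[278.0, 249.4], [233.9, 268.7]] [[544.5, 83.2], [497.1, 187.0]] mid [520.8 135.1] sep 114.0 ang -65.5
scene ridges [[346.5, 274.4], [396.7, 306.9]] [[542.9, 81.2], [496.1, 185.0]] mid [519.5 133.1] sep 113.8 ang -65.7
```

View pics/lid1.png

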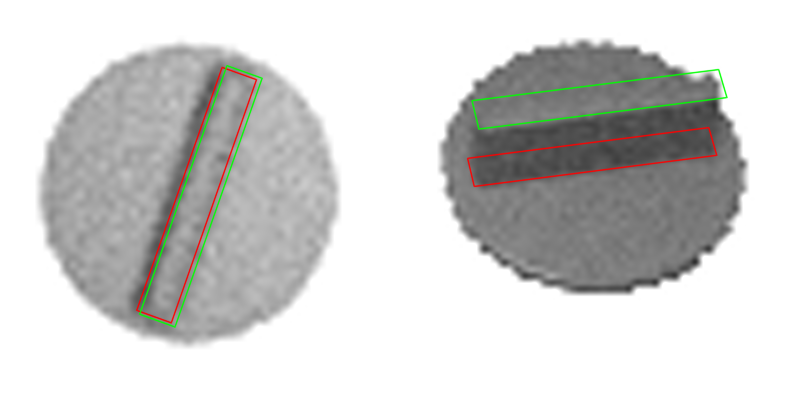

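```bash
cat > w.py <<'E'
import sys; from h import *
def go(*tg):
    s=ctrl.read_state(); p=np.array(s["eef_pos"]); M=R.from_euler("xyz",s["tool_rot"])
    print("now",p.round(1),np.degrees(s["tool_rot"]).round(1),"F",s["force"].round(1),"w",round(s["width"],1),"t",s["clock"],"q7",s["qpos"][6].round(2))
    for x,y,z,yaw in tg:
        T=R.from_euler("xyz",[np.pi,0,np.radians(yaw)])
        print((x,y,z,yaw),(M.inv().apply(np.array([x,y,z])-p)/1000).round(4).tolist(),(M.inv()*T).as_rotvec().round(4).tolist())
if __name__=="__main__":
    a=[float(v) for v in sys.argv[1:]]; go(*[a[i:i+4] for i in range(0,len(a),4)])
E
python3 w.py 592 -167 180 70  592 -167 33 70
```

```text
now [228.2 608.6 231.3] [-180.    -0.    69.4] F [-0.1  0.8  0.6] w 85.5 t 4.1 q7 -0.02
(592.0, -167.0, 180.0, 70.0) [-0.5985, 0.613, 0.0513] [-0.0001, -0.0, -0.0097]
(592.0, -167.0, 33.0, 70.0) [-0.5985, 0.613, 0.1983] [-0.0001, -0.0, -0.0097]
```

Call:
move_arm([
  [[-0.5985,0.613,0.0513,0,0,-0.01],[-0.5985,0.613,0.0513,0,0,-0.01],[-0.5985,0.613,0.0513,0,0,-0.01],[-0.5985,0.613,0.0513,0,0,-0.01],[-0.5985,0.613,0.0513,0,0,-0.01],[-0.5985,0.613,0.0513,0,0,-0.01],[-0.5985,0.613,0.0513,0,0,-0.01],[-0.5985,0.613,0.0513,0,0,-0.01],[-0.5985,0.613,0.0513,0,0,-0.01],[-0.5985,0.613,0.0513,0,0,-0.01],[-0.5985,0.613,0.0513,0,0,-0.01],[-0.5985,0.613,0.0513,0,0,-0.01],[-0.5985,0.613,0.0513,0,0,-0.01],[-0.5985,0.613,0.0513,0,0,-0.01],[-0.5985,0.613,0.0513,0,0,-0.01],[-0.5985,0.613,0.0513,0,0,-0.01]],
], jaw=0.7)

```text
clock: 6.1
eef_pos: [591.7, -166.1, 179.7]
tool_rot: [-3.141, -0.001, 1.222]
force: [0.1, 0.4, -0.9]
width: 59.8
```

```bash
python3 w.py 592 -167 33 70; python3 -c "
from h import *
d=get_image('scene');cv2.imwrite('pics/s1.png',d['color'])"
```

```text
now [ 591.7 -166.1  179.7] [-179.9   -0.    70. ] F [ 0.1  0.4 -0.9] w 59.8 t 6.1 q7 1.48
(592.0, -167.0, 33.0, 70.0) [-0.0008, 0.0007, 0.1467] [-0.0011, -0.0008, 0.0005]
```

View pics/s1.png

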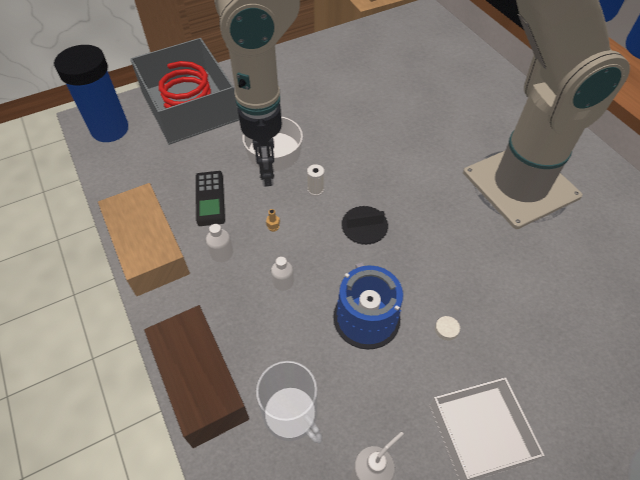

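The gripper tips sit at about (267,183), high over the connector at (273,220), and nothing has been disturbed. Descending.

Call:
move_arm([
  [[-0.001,0.001,0.05,0,0,0],[-0.001,0.001,0.1,0,0,0],[-0.001,0.001,0.13,0,0,0],[-0.001,0.001,0.1465,0,0,0],[-0.001,0.001,0.1465,0,0,0]],
])

```text
clock: 6.78
eef_pos: [592.2, -167.1, 33.0]
tool_rot: [-3.14, -0.0, 1.223]
force: [-0.1, -0.9, -0.5]
width: 59.6
```

Call:
move_arm([
  [[0,0,0,0,0,0],[0,0,0,0,0,0],[0,0,0,0,0,0],[0,0,0,0,0,0],[0,0,0,0,0,0]],
], jaw=0)

```text
clock: 7.4
eef_pos: [593.6, -168.5, 34.8]
tool_rot: [3.139, -0.0, 1.222]
force: [-0.4, 0.5, 5.9]
width: 13.7
```

```bash
python3 w.py 592 -167 180 70  460 426 190 70 460 426 42 70
```

```text
now [ 593.6 -168.5   34.8] [179.9  -0.   70. ] F [-0.4  0.5  5.9] w 13.7 t 7.4 q7 1.49
(592.0, -167.0, 180.0, 70.0) [0.0009, -0.0017, -0.1452] [0.0021, -0.0004, 0.0002]
(460.0, 426.0, 190.0, 70.0) [0.5131, -0.3284, -0.1557] [0.0021, -0.0004, 0.0002]
(460.0, 426.0, 42.0, 70.0) [0.513, -0.3287, -0.0077] [0.0021, -0.0004, 0.0002]
```

Call:
move_arm([
  [[0,0,-0.03,0,0,0],[0,0,-0.08,0,0,0],[0,0,-0.14,0,0,0],[0,0,-0.155,0,0,0],[0,0,-0.155,0,0,0]],
])

```text
clock: 8.02
eef_pos: [592.8, -168.4, 189.2]
tool_rot: [3.14, -0.0, 1.222]
force: [-1.2, -0.3, -1.6]
width: 13.8
```

```bash
python3 w.py  460 426 190 70 460 426 42 70; python3 -c "
from h import *
d=get_image('scene');cv2.imwrite('pics/s2.png',cv2.resize(d['color'][90:290,170:370],(600,600)))"
```

```text
now [ 592.8 -168.4  189.2] [179.9  -0.   70. ] F [-1.2 -0.3 -1.6] w 13.8 t 8.025 q7 1.48
(460.0, 426.0, 190.0, 70.0) [0.5132, -0.328, -0.0012] [0.0016, -0.0002, 0.0001]
(460.0, 426.0, 42.0, 70.0) [0.5132, -0.3283, 0.1468] [0.0016, -0.0002, 0.0001]
```

View pics/s2.png

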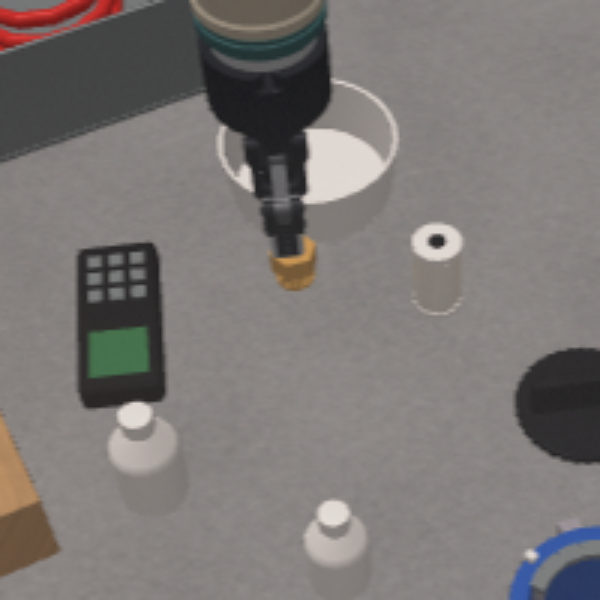

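Connector is held upright in the jaws at (293,262) in the crop and is clear of the bench. Carrying it to the tray.

Call:
move_arm([
  [[0.0513,-0.0328,-0.005,0,0,0],[0.1026,-0.0656,-0.005,0,0,0],[0.154,-0.0984,-0.005,0,0,0],[0.2053,-0.1312,-0.005,0,0,0],[0.2566,-0.164,-0.005,0,0,0],[0.3079,-0.1968,-0.005,0,0,0],[0.3592,-0.2296,-0.005,0,0,0],[0.4105,-0.2624,-0.005,0,0,0],[0.46,-0.294,-0.005,0,0,0],[0.495,-0.317,-0.002,0,0,0],[0.5132,-0.328,0,0,0,0],[0.5132,-0.328,0,0,0,0],[0.5132,-0.328,0.05,0,0,0],[0.5132,-0.328,0.1,0,0,0],[0.5132,-0.328,0.13,0,0,0],[0.5132,-0.328,0.145,0,0,0],[0.5132,-0.328,0.145,0,0,0],[0.5132,-0.328,0.145,0,0,0]],
])

```text
clock: 10.32
eef_pos: [461.0, 426.2, 44.9]
tool_rot: [3.14, -0.002, 1.221]
force: [-0.4, 0.0, -0.7]
width: 13.8
```

```bash
python3 w.py  460 426 190 70 452 -221 200 70; python3 -c "
from h import *
d=get_image('scene');cv2.imwrite('pics/s3.png',d['color'])"
```

```text
now [461.  426.2  44.9] [ 1.799e+02 -1.000e-01  7.000e+01] F [-0.4  0.  -0.7] w 13.8 t 10.325 q7 0.49
(460.0, 426.0, 190.0, 70.0) [-0.0003, -0.0007, -0.1451] [0.0014, -0.002, -0.0006]
(452.0, -221.0, 200.0, 70.0) [-0.6108, 0.2134, -0.156] [0.0014, -0.002, -0.0006]
```

View pics/s3.png

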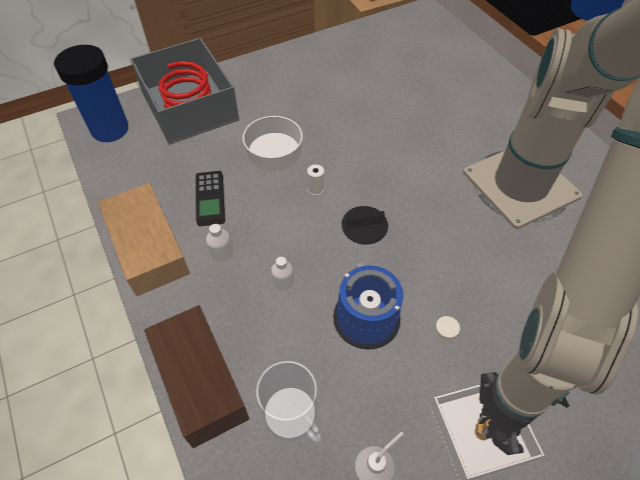

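The connector is inside the tray at (482,430) and about 6 mm above the floor. Lowering it and letting go.

Call:
move_arm([
  [[0,0,0.005,0,0,0],[0,0,0.005,0,0,0],[0,0,0.005,0,0,0]],
])

```text
clock: 10.75
eef_pos: [460.0, 426.5, 38.9]
tool_rot: [3.141, -0.001, 1.222]
force: [-0.1, 0.6, 0.5]
width: 13.9
```

Call:
move_arm([
  [[0,0,0,0,0,0],[0,0,0,0,0,0],[0,0,-0.01,0,0,0],[0,0,-0.06,0,0,0],[0,0,-0.12,0,0,0],[0,0,-0.16,0,0,0]],
], jaw=0.6)

```text
clock: 11.5
eef_pos: [460.6, 426.7, 202.2]
tool_rot: [3.14, -0.003, 1.222]
force: [0.6, -0.5, 0.4]
width: 51.7
```

```bash
python3 w.py  452 -221 180 70 
```

```text
now [460.6 426.7 202.2] [179.9  -0.2  70. ] F [ 0.6 -0.5  0.4] w 51.7 t 11.5 q7 0.48
(452.0, -221.0, 180.0, 70.0) [-0.6117, 0.2134, 0.0205] [0.0017, -0.0034, 0.0002]
```

Call:
move_arm([
  [[-0.6117,0.2134,0.0205,0,0,0],[-0.6117,0.2134,0.0205,0,0,0],[-0.6117,0.2134,0.0205,0,0,0],[-0.6117,0.2134,0.0205,0,0,0],[-0.6117,0.2134,0.0205,0,0,0],[-0.6117,0.2134,0.0205,0,0,0],[-0.6117,0.2134,0.0205,0,0,0],[-0.6117,0.2134,0.0205,0,0,0],[-0.6117,0.2134,0.0205,0,0,0],[-0.6117,0.2134,0.0205,0,0,0],[-0.6117,0.2134,0.0205,0,0,0],[-0.6117,0.2134,0.0205,0,0,0],[-0.6117,0.2134,0.0205,0,0,0],[-0.6117,0.2134,0.0205,0,0,0]],
], jaw=0.78)

```text
clock: 13.25
eef_pos: [451.6, -219.8, 178.2]
tool_rot: [-3.141, -0.001, 1.225]
force: [0.6, 1.1, 0.3]
width: 66.8
```

```bash
python3 w.py  452 -221 35 70;  python3 -c "
from h import *
d=get_image('scene');cv2.imwrite('pics/s4.png',d['color'])"
```

```text
now [ 451.6 -219.8  178.2] [-180.    -0.    70.2] F [0.6 1.1 0.3] w 66.8 t 13.25 q7 1.66
(452.0, -221.0, 35.0, 70.0) [-0.0011, 0.0008, 0.1432] [-0.0001, -0.0008, 0.0032]
```

View pics/s4.png

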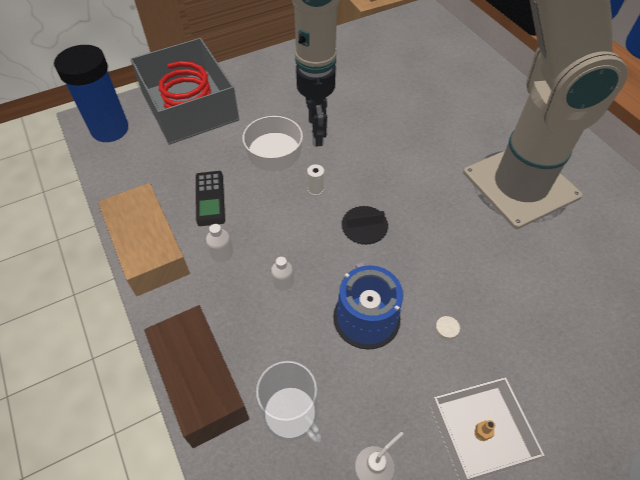

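The connector stands in the tray at (485,430), and the gripper is above the cartridge at (316,180). Descending.

Call:
move_arm([
  [[-0.001,0.001,0.05,0,0,0],[-0.001,0.001,0.1,0,0,0],[-0.001,0.001,0.13,0,0,0],[-0.001,0.001,0.143,0,0,0],[-0.001,0.001,0.143,0,0,0]],
])

```text
clock: 13.92
eef_pos: [451.9, -222.4, 34.8]
tool_rot: [-3.141, -0.0, 1.223]
force: [0.6, -0.9, -0.1]
width: 66.2
```

Call:
move_arm([
  [[0,0,0,0,0,0],[0,0,0,0,0,0],[0,0,0,0,0,0],[0,0,0,0,0,0]],
], jaw=0)

```text
clock: 14.42
eef_pos: [452.8, -223.3, 36.5]
tool_rot: [3.139, 0.0, 1.222]
force: [0.4, 1.2, 5.6]
width: 34.6
```

Call:
move_arm([
  [[0,0,-0.03,0,0,0],[0,0,-0.08,0,0,0],[0,0,-0.13,0,0,0],[0,0,-0.13,0,0,0]],
])

```text
clock: 14.92
eef_pos: [454.4, -224.3, 169.2]
tool_rot: [3.132, 0.001, 1.222]
force: [0.3, 0.5, -0.3]
width: 34.9
```

```bash
python3 w.py  486 -385 165 70 486 -385 44 70;  python3 -c "
from h import *
d=get_image('scene');cv2.imwrite('pics/s5.png',cv2.resize(d['color'][50:250,220:420],(600,600)))"
```

```text
now [ 454.4 -224.3  169.2] [179.5   0.   70. ] F [ 0.3  0.5 -0.3] w 34.9 t 14.925 q7 1.66
(486.0, -385.0, 165.0, 70.0) [-0.1402, 0.0846, 0.0051] [0.0093, 0.0006, 0.0]
(486.0, -385.0, 44.0, 70.0) [-0.1402, 0.0835, 0.126] [0.0093, 0.0006, 0.0]
```

View pics/s5.png

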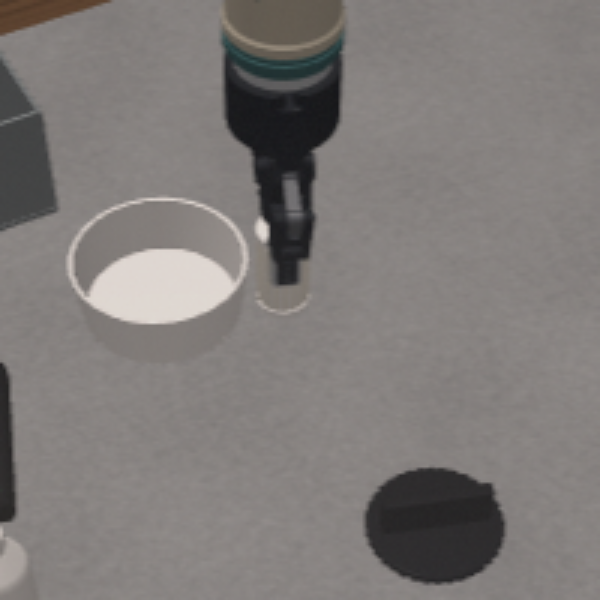

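The cartridge is held at (285,270) in the crop with its bottom well above the tub rim. Carrying it across.

Call:
move_arm([
  [[-0.04,0.025,0.005,0,0,0],[-0.08,0.05,0.005,0,0,0],[-0.12,0.075,0.005,0,0,0],[-0.14,0.0845,0.005,0,0,0],[-0.14,0.084,0.03,0,0,0],[-0.14,0.084,0.07,0,0,0],[-0.14,0.084,0.11,0,0,0],[-0.14,0.084,0.125,0,0,0],[-0.14,0.084,0.125,0,0,0],[-0.14,0.084,0.125,0,0,0]],
])

```text
clock: 16.23
eef_pos: [482.6, -383.0, 39.7]
tool_rot: [-3.141, -0.0, 1.222]
force: [-1.2, 0.3, -0.2]
width: 34.9
```

Call:
move_arm([
  [[0,0,0,0,0,0],[0,0,0,0,0,0],[0,0,0,0,0,0],[0,0,-0.03,0,0,0],[0,0,-0.08,0,0,0],[0,0,-0.11,0,0,0],[0,0,-0.11,0,0,0]],
], jaw=0.7)

```text
clock: 17.1
eef_pos: [484.5, -384.4, 152.8]
tool_rot: [3.136, 0.002, 1.222]
force: [0.2, -0.2, -0.4]
width: 59.8
```

```bash
python3 w.py  409.2 -62.6 150 72;  python3 -c "
from h import *
d=get_image('scene');cv2.imwrite('pics/s6.png',cv2.resize(d['color'][50:250,220:420],(600,600)))"
```

```text
now [ 484.5 -384.4  152.8] [1.797e+02 1.000e-01 7.000e+01] F [ 0.2 -0.2 -0.4] w 59.8 t 17.1 q7 1.88
(409.2, -62.6, 150.0, 72.0) [0.2767, -0.1808, 0.0014] [0.0054, 0.0017, -0.0347]
```

View pics/s6.png

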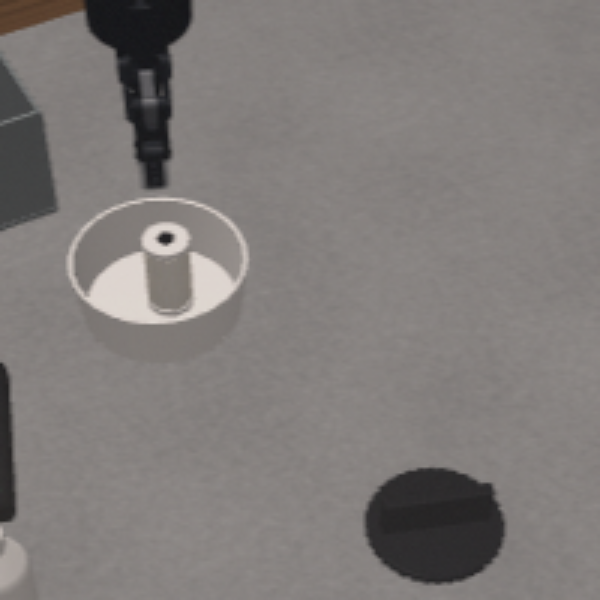

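The cartridge stands inside the tub at (167,270) in the crop, released. Next is the lid.

Call:
move_arm([
  [[0.05,-0.033,0,0,0,-0.01],[0.1,-0.065,0,0,0,-0.02],[0.15,-0.098,0,0,0,-0.03],[0.2,-0.131,0,0,0,-0.035],[0.25,-0.163,0,0.003,0.001,-0.035],[0.277,-0.181,0.0015,0.005,0.002,-0.035],[0.277,-0.181,0.0015,0.005,0.002,-0.035],[0.277,-0.181,0.0015,0.005,0.002,-0.035],[0.277,-0.181,0.0015,0.005,0.002,-0.035]],
], jaw=0.6)

```text
clock: 18.27
eef_pos: [407.6, -62.3, 148.2]
tool_rot: [-3.137, -0.002, 1.255]
force: [0.6, -1.2, 0.9]
width: 51.3
```

```bash
python3 w.py  409.2 -62.6 31 72 409.2 -62.6 80 72;
```

```text
now [407.6 -62.3 148.2] [-1.797e+02 -1.000e-01  7.190e+01] F [ 0.6 -1.2  0.9] w 51.3 t 18.275 q7 1.4
(409.2, -62.6, 31.0, 72.0) [0.0001, 0.0022, 0.1172] [-0.0051, -0.0015, -0.0019]
(409.2, -62.6, 80.0, 72.0) [0.0001, 0.0019, 0.0682] [-0.0051, -0.0015, -0.0019]
```

Call:
move_arm([
  [[0,0.002,0.04,-0.004,-0.001,0],[0,0.002,0.08,-0.004,-0.001,0],[0,0.002,0.105,-0.004,-0.001,0],[0,0.002,0.117,-0.004,-0.001,0],[0,0.002,0.117,-0.004,-0.001,0],[0,0.002,0.117,-0.004,-0.001,0]],
])

```text
clock: 19.02
eef_pos: [409.2, -62.6, 30.8]
tool_rot: [-3.141, 0.0, 1.255]
force: [0.8, 0.3, -0.5]
width: 51.4
```

```bash
python3 w.py  409.2 -62.6 31 72;python3 -c "
from h import *
d=get_image('scene');cv2.imwrite('pics/s7.png',cv2.resize(d['color'][150:310,290:450],(600,600)))"
```

```text
now [409.2 -62.6  30.8] [-180.     0.    71.9] F [ 0.8  0.3 -0.5] w 51.4 t 19.025 q7 2.41
(409.2, -62.6, 31.0, 72.0) [0.0, -0.0, -0.0002] [-0.0004, 0.0003, -0.0016]
```

View pics/s7.png

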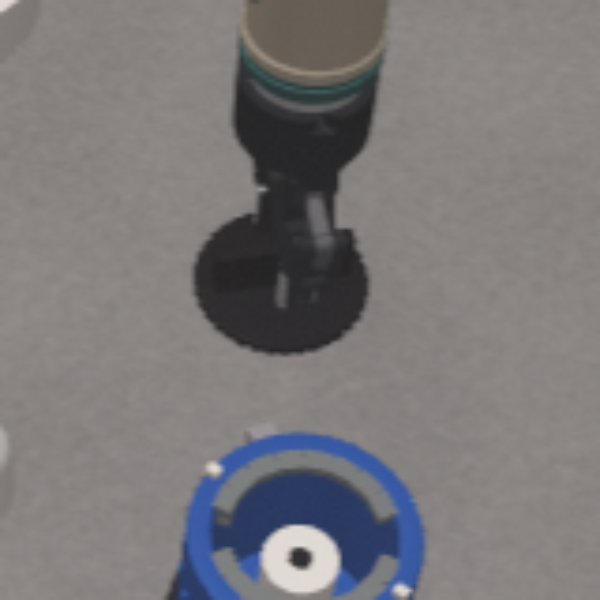

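The fingers straddle the lid bar with the lid undisturbed at (282,280) in the crop. Closing.

Call:
move_arm([
  [[0,0,0,0,0,0],[0,0,0,0,0,0],[0,0,0,0,0,0],[0,0,0,0,0,0],[0,0,0,0,0,0]],
], jaw=0)

```text
clock: 19.7
eef_pos: [409.1, -61.4, 31.7]
tool_rot: [-3.141, -0.001, 1.257]
force: [-0.4, -0.7, 3.4]
width: 11.0
```

```bash
python3 w.py  409.2 -62.6 31 72
```

```text
now [409.1 -61.4  31.7] [-1.8e+02 -1.0e-01  7.2e+01] F [-0.4 -0.7  3.4] w 11.0 t 19.7 q7 2.41
(409.2, -62.6, 31.0, 72.0) [-0.0011, 0.0004, 0.0007] [-0.0003, -0.0012, 0.0001]
```

Call:
move_arm([
  [[0,0,-0.02,0,0,0],[0,0,-0.06,0,0,0],[0,0,-0.11,0,0,0],[0,0,-0.15,0,0,0],[0,0,-0.15,0,0,0],[0,0,-0.15,0,0,0]],
])

```text
clock: 20.45
eef_pos: [408.4, -60.8, 180.9]
tool_rot: [-3.139, -0.001, 1.258]
force: [-0.1, 0.5, -1.1]
width: 10.7
```

```bash
python3 w.py  520.2 134 180 59.4
```

```text
now [408.4 -60.8 180.9] [-1.799e+02 -1.000e-01  7.210e+01] F [-0.1  0.5 -1.1] w 10.7 t 20.45 q7 2.04
(520.2, 134.0, 180.0, 59.4) [0.2197, 0.0464, 0.0011] [-0.0025, -0.0012, 0.2211]
```

Call:
move_arm([
  [[0.04,0.0085,0,0,0,0.04],[0.08,0.017,0,0,0,0.08],[0.12,0.0255,0,-0.001,0,0.12],[0.16,0.034,0,-0.002,0,0.16],[0.195,0.041,0.001,-0.0025,-0.001,0.2],[0.2197,0.0464,0.001,-0.0025,-0.001,0.221],[0.2197,0.0464,0.001,-0.0025,-0.001,0.221],[0.2197,0.0464,0.001,-0.0025,-0.001,0.221],[0.2197,0.0464,0.001,-0.0025,-0.001,0.221]],
])

```text
clock: 21.58
eef_pos: [520.3, 131.8, 180.4]
tool_rot: [3.141, 0.001, 1.034]
force: [-0.1, -0.4, -1.9]
width: 10.9
```

```bash
python3 w.py  520.2 134 160 59.4; cat > ov.py <<'E'
from m import *
import sys
s=ctrl.read_state(); p=s["eef_pos"]; M=R.from_euler("xyz",s["tool_rot"]).as_matrix()
x=M[:,0]; y=M[:,1]; zz=-M[:,2]  # lid x along tool y
a=[]
for n,(u,v,w) in {"top":(222,222,76),"scene":(310,190,130)}.items():
    b=cv2.resize(I[n][v:v+w,u:u+w],(400,400),interpolation=cv2.INTER_CUBIC)
    k=400/w
    o=p-zz*31.7
    def dr(P,col):
        q=((proj(C[n],P)-[u,v]+.5)*k*16).astype(np.int32); cv2.polylines(b,[q],True,col,1,cv2.LINE_AA,4)
    for r,h,col in ((52,24,(0,255,0)),(52,16,(0,200,0)),(35.5,0,(0,255,255))):
        dr(np.array([o+y*r*c+x*r*sn+zz*h for c,sn in circ]),col)
    dr(np.array([o+y*i+x*j+zz*56 for i,j in((-42,-6),(42,-6),(42,6),(-42,6))]),(0,0,255))
    dr(ring(520.2,134,60,110),(255,0,255))
    a.append(b)
cv2.imwrite(sys.argv[1],np.hstack(a))
E
python3 ov.py pics/ov1.png
```

```text
now [520.3 131.8 180.4] [180.    0.   59.2] F [-0.1 -0.4 -1.9] w 10.9 t 21.575 q7 1.45
(520.2, 134.0, 160.0, 59.4) [0.0019, -0.0012, 0.0204] [0.0005, 0.0007, -0.003]
top ridges [[278.2, 249.3], [235.6, 267.7]] [[544.6, 82.8], [499.5, 182.9]] mid [522.  132.9] sep 109.8 ang -65.7
scene ridges [[nan, nan], [396.6, 306.9]] [[nan, nan], [496.1, 185.0]] mid [nan nan] sep nan ang nanm.py:11: RuntimeWarning: invalid value encountered in divide
  yy,xx=np.mgrid[y-r:y+r+1,x-r:x+r+1]; return np.array([(w*xx).sum(),(w*yy).sum()])/w.sum()
```

View pics/ov1.png

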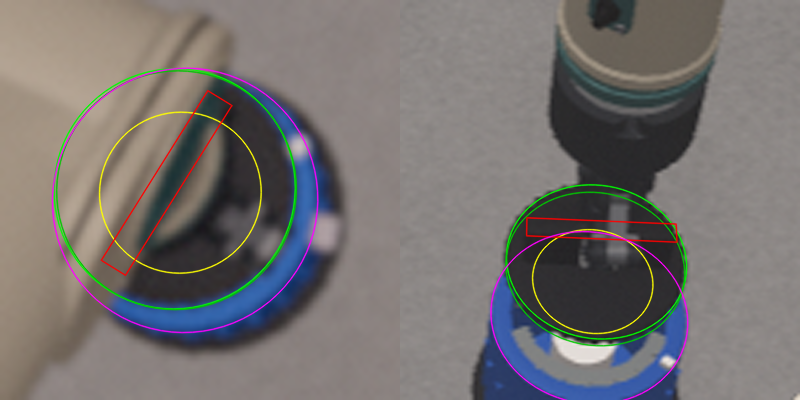

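The held lid fits the projected outline within about a pixel in both views, directly over the canister. The bar sits along the notches. Correcting the 2 mm lateral error and lowering to just above the rim.

Call:
move_arm([
  [[0.002,-0.0012,0.01,0,0,-0.003],[0.002,-0.0012,0.02,0,0,-0.003],[0.002,-0.0012,0.03,0,0,-0.003],[0.002,-0.0012,0.03,0,0,-0.003],[0.002,-0.0012,0.03,0,0,-0.003],[0.002,-0.0012,0.03,0,0,-0.003]],
])

```text
clock: 22.42
eef_pos: [521.3, 135.4, 151.0]
tool_rot: [3.14, -0.001, 1.039]
force: [0.9, -0.6, -1.6]
width: 10.9
```

```bash
python3 w.py  520.2 134 125.5 59.4; python3 ov.py pics/ov2.png 2>/dev/null
```

```text
now [521.3 135.4 151. ] [179.9  -0.   59.5] F [ 0.9 -0.6 -1.6] w 10.9 t 22.425 q7 1.49
(520.2, 134.0, 125.5, 59.4) [-0.0018, -0.0002, 0.0255] [0.0019, -0.0005, 0.0022]
top ridges [[278.0, 249.4], [236.2, 268.1]] [[544.5, 83.3], [498.5, 181.5]] mid [521.5 132.4] sep 108.5 ang -64.9
scene ridges [[344.0, 274.0], [396.7, 307.0]] [[546.7, 78.3], [496.1, 185.0]] mid [521.4 131.6] sep 118.1 ang -64.6
```

View pics/ov2.png

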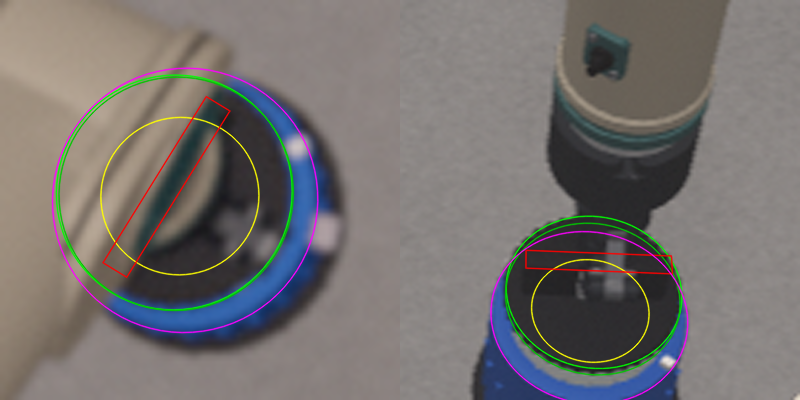

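Call:
move_arm([
  [[-0.001,0,0.004,0.001,0,0.001],[-0.001,0,0.008,0.001,0,0.001],[-0.001,0,0.011,0.001,0,0.001],[-0.001,0,0.011,0.001,0,0.001]],
])

```text
clock: 23.02
eef_pos: [520.3, 134.6, 139.3]
tool_rot: [-3.142, 0.0, 1.038]
force: [0.4, -0.0, -1.8]
width: 11.0
```

```bash
python3 w.py  520.2 134 125.5 59.4
```

```text
now [520.3 134.6 139.3] [-180.     0.    59.5] F [ 0.4 -0.  -1.8] w 11.0 t 23.025 q7 1.51
(520.2, 134.0, 125.5, 59.4) [-0.0005, 0.0002, 0.0138] [-0.0, 0.0003, 0.0012]
```

Call:
move_arm([
  [[0,0,0.002,0,0,0],[0,0,0.004,0,0,0],[0,0,0.006,0,0,0],[0,0,0.006,0,0,0]],
])

```text
clock: 23.52
eef_pos: [520.4, 134.6, 133.5]
tool_rot: [3.141, 0.0, 1.038]
force: [-0.7, 0.5, -0.7]
width: 11.4
```

Call:
move_arm([
  [[0,0,0.002,0,0,0],[0,0,0.004,0,0,0],[0,0,0.0055,0,0,0],[0,0,0.0055,0,0,0]],
])

```text
clock: 24.02
eef_pos: [520.4, 134.6, 128.1]
tool_rot: [3.141, 0.0, 1.038]
force: [-0.7, 0.1, -2.2]
width: 10.9
```

```bash
python3 w.py  520.2 134 125.5 59.4;python3 ov.py pics/ov3.png 2>/dev/null
```

```text
now [520.4 134.6 128.1] [180.    0.   59.5] F [-0.7  0.1 -2.2] w 10.9 t 24.025 q7 1.52
(520.2, 134.0, 125.5, 59.4) [-0.0006, 0.0001, 0.0026] [0.0002, 0.0, 0.0012]
top ridges [[278.0, 249.4], [236.0, 267.4]] [[544.5, 83.3], [500.3, 182.0]] mid [522.4 132.7] sep 108.2 ang -65.9
scene ridges [[346.4, 274.2], [396.7, 307.0]] [[542.9, 80.8], [496.1, 185.0]] mid [519.5 132.9] sep 114.2 ang -65.8
```

View pics/ov3.png

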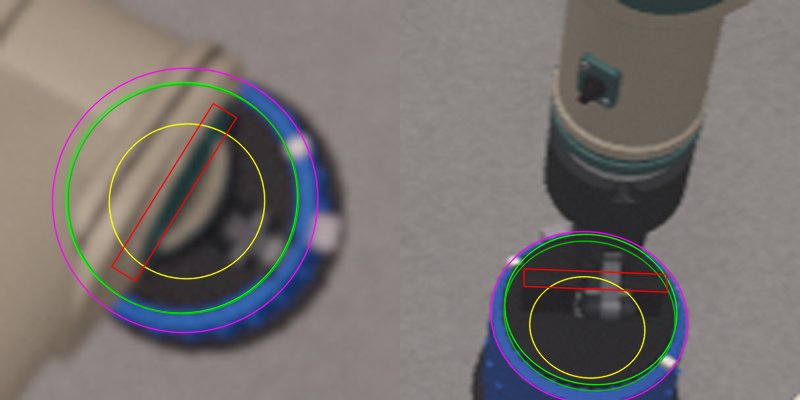

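No contact force so far, and the lid sits centred in the rim with both ridges visible just outside the flange. Pressing down to the seat.

Call:
move_arm([
  [[0,0,0.001,0,0,0],[0,0,0.002,0,0,0],[0,0,0.003,0,0,0],[0,0,0.003,0,0,0],[0,0,0.003,0,0,0]],
])

```text
clock: 24.75
eef_pos: [520.6, 134.6, 125.8]
tool_rot: [3.141, -0.001, 1.038]
force: [-2.4, 0.3, 5.1]
width: 10.7
```

```bash
python3 w.py  520.2 134 125.5 59.4
```

```text
now [520.6 134.6 125.8] [180.   -0.   59.5] F [-2.4  0.3  5.1] w 10.7 t 24.75 q7 1.53
(520.2, 134.0, 125.5, 59.4) [-0.0007, -0.0, 0.0003] [0.0002, -0.0009, 0.0012]
```

Contact force rose by 7 N at TCP z = 125.8 against the expected 125.7, so the flange is seated. Twisting the first part.

Call:
move_arm([
  [[0,0,0,0,0,0.06],[0,0,0,0,0,0.12],[0,0,0,0,0,0.18],[0,0,0,0,0,0.24],[0,0,0,0,0,0.3],[0,0,0,0,0,0.34],[0,0,0,0,0,0.34]],
])

```text
clock: 25.62
eef_pos: [521.0, 134.2, 125.8]
tool_rot: [3.14, -0.001, 0.698]
force: [-0.1, -1.1, 5.7]
width: 10.6
```

```bash
python3 w.py  520.2 134 125.5 24.4;python3 -c "
from h import *
print(ctrl.read_state()['torque'])";python3 ov.py pics/ov4.png 2>/dev/null
```

```text
now [521.  134.2 125.8] [179.9  -0.   40. ] F [-0.1 -1.1  5.7] w 10.6 t 25.625 q7 1.25
(520.2, 134.0, 125.5, 24.4) [-0.0007, -0.0004, 0.0003] [0.0012, -0.0009, 0.2718]
[-0.08930988  0.34885481  0.04987088]
top ridges [[278.0, 249.4], [235.6, 267.6]] [[544.6, 83.3], [499.7, 183.0]] mid [522.2 133.1] sep 109.3 ang -65.8
scene ridges [[346.3, 274.2], [396.7, 307.0]] [[543.0, 80.7], [496.0, 185.0]] mid [519.5 132.9] sep 114.4 ang -65.7
```

View pics/ov4.png

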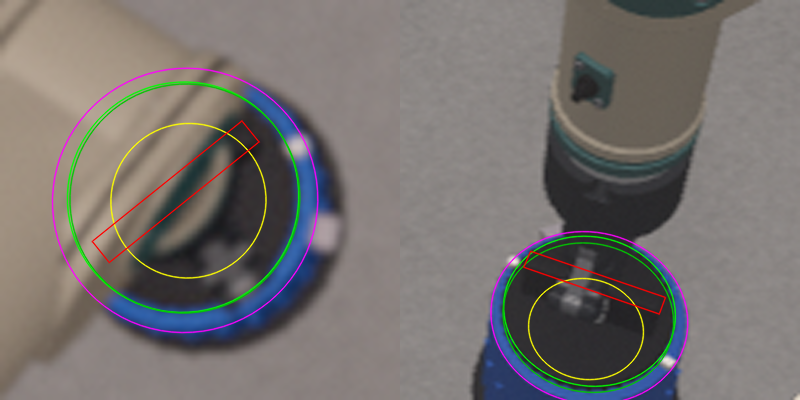

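The lid turned with the gripper: the bar follows the predicted outline and its ends are now approaching the ridges at (513,261) and (668,362). Turning the remaining 15.5 degrees.

Call:
move_arm([
  [[0,0,0,0,0,0.06],[0,0,0,0,0,0.12],[0,0,0,0,0,0.18],[0,0,0,0,0,0.23],[0,0,0,0,0,0.26],[0,0,0,0,0,0.275],[0,0,0,0,0,0.275],[0,0,0,0,0,0.275]],
])

```text
clock: 26.72
eef_pos: [521.0, 134.2, 125.8]
tool_rot: [3.141, -0.001, 0.423]
force: [-1.0, -1.1, 5.5]
width: 10.9
```

```bash
python3 w.py  520.2 134 125.5 24.4;python3 -c "
from h import *
print(ctrl.read_state()['torque'])";python3 ov.py pics/ov5.png 2>/dev/null; python3 -c "
from h import *
d=get_image('scene');cv2.imwrite('pics/s9.png',cv2.resize(d['color'][220:360,300:440],(600,600),interpolation=cv2.INTER_CUBIC)); cv2.imwrite('pics/s9f.png',d['color'])"
```

```text
now [521.  134.2 125.8] [ 1.799e+02 -1.000e-01  2.430e+01] F [-1.  -1.1  5.5] w 10.9 t 26.725 q7 1.03
(520.2, 134.0, 125.5, 24.4) [-0.0008, -0.0002, 0.0003] [0.001, -0.0011, -0.0026]
[-0.15627145  0.3105787   0.15223662]
top ridges [[278.1, 249.4], [234.7, 267.6]] [[544.6, 83.1], [499.6, 185.1]] mid [522.1 134.1] sep 111.5 ang -66.2
scene ridges [[346.2, 274.2], [396.7, 307.0]] [[543.2, 80.5], [496.0, 185.0]] mid [519.6 132.7] sep 114.6 ang -65.7
```

View pics/ov5.png

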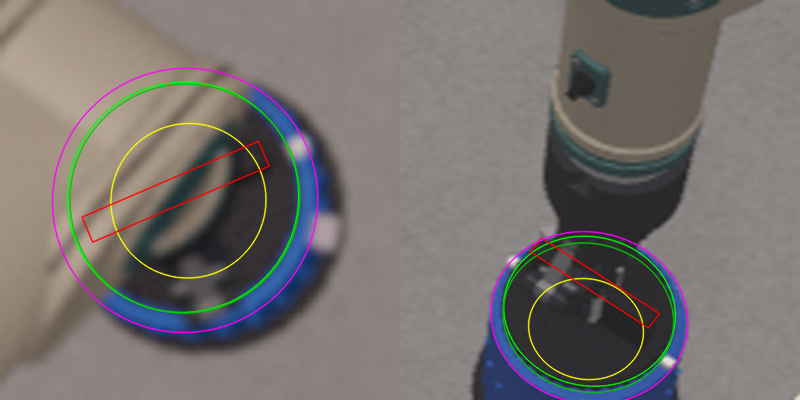

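View pics/s9.png

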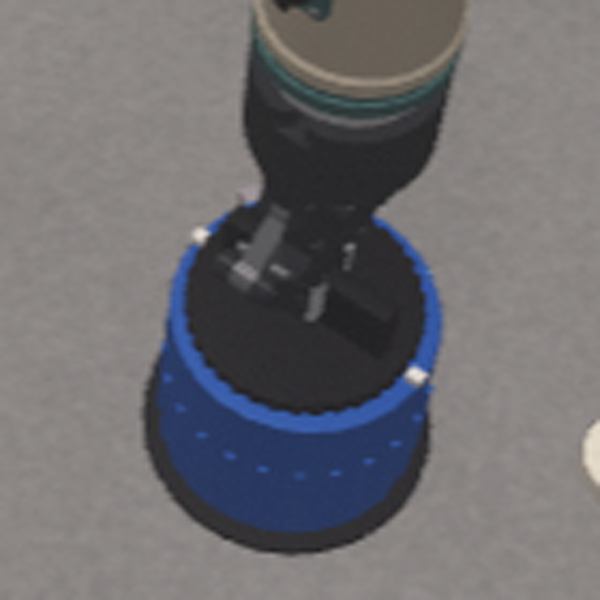

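View pics/s9f.png

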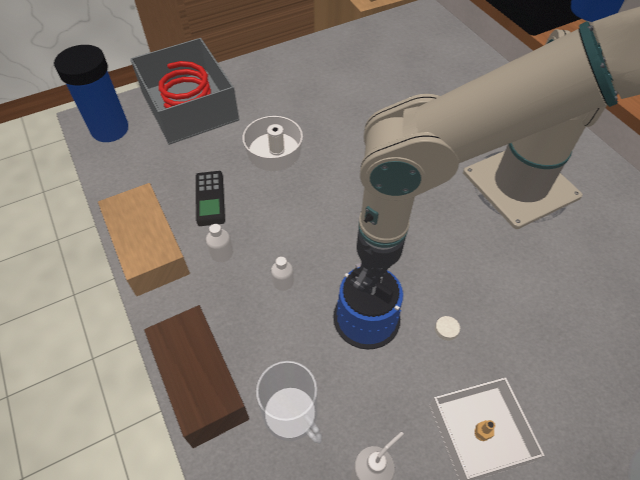

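The lid is seated flat, and the bar matches its predicted outline at the ridge angle. The cartridge, connector and all bystanders are in place, and the grip holds at 10.9 mm. Handing in.

```bash
python3 -c "
from h import *
print(job.finish_job()); s=ctrl.read_state(); print(s['eef_pos'],s['tool_rot'],s['force'],s['torque'],s['width'],s['clock'])"
```

```text
the job is handed in; nothing more can be done
None
the job is handed in; nothing more can be done
```

I put the connector upright in the tray and the cartridge upright in the tub and let both go. I then seated the lid with its bar along the notches, twisted it clockwise to half way, and handed in still gripping it. `finish_job` reported no verdict.

What the last checks showed, at about 26.7 s:
- **Lid seating:** the tool tip was at z = 125.8 mm, where 125.7 mm was expected with the flange on the rim. It was pressing with about 5.5 N.
- **Twist:** the tool had turned 35.2° from the notch line to a yaw of 24.3°; the half-way target was 24.4°. In the picture the bar points at the ridges.
- **Spring and grip:** the moment about the vertical axis rose from 0.05 to 0.15 N m between 20° and 35° of twist, as the spring should give. The grip opening held at 10.9 mm on the 12 mm bar.
- **Bystanders:** all stand where they were in the scene picture.

**Unverified or in disagreement:**
- I could not read the follower and catch joints directly; I infer them from the twist angle, which is well short of the 60° where the catch starts.
- The two cameras disagreed by about 1.5 to 2 mm on absolute positions, so I averaged them.
- The last ridge measurements in the top picture were off because the arm covered part of that view. The scene picture still gave −65.7° for the ridge line.

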